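# Finish and close a layer of filter cartons on the shelf skid

## Task

The layer on the skid is begun and its three cartons lie loose: add the two filter cartons from the bench, tape side up, so that the front row holds three side by side, lengthwise, in front of the two lying across the back, and the five interlock. Fingers do not fit beside a carton in its final place, so set each down clear and slide it, pushing gently without ramming or dropping, until all five are fully home: back row tight against the back rim, front three tight against the back row. Leave the two oil filters and the tape roll where they stand.

Things in the scene. Friction and masses are not known exactly. Their poses are not given: they have to be found in the camera images.
- skid: wooden plank slab on runners, fixed to the bench. Origin at the centre of its underside on the bench, z up. Deck 36 mm above the bench, 186 mm wide (x from -93 to +93 mm) and 260 mm long (y from -130 to +130 mm). Steel rim 4 mm thick, 28 mm high above the deck, on three sides: both long sides (inner faces at x = -93 and +93) and the back (inner face at y = +130). The end at y = -130 is open.
- rim: the steel rim of the skid, on its three sides; origin and axes are those of the skid
- layer_home (a point): point on the skid's deck surface where the front row belongs: skid x = 0, y = +25 mm, axes as the skid's. With all home the three front cartons (length along skid y, side by side, 180 mm in the 186 mm between the rims) are centred at this y and the back-row cartons 75 mm further on, at y = +100 mm, touching the back rim; about 110 mm of deck at the open end stays bare.
- carton_a: loose cardboard filter carton on the bench: 90 mm long (its x axis), 60 mm wide (y), 55 mm high (z), 0.25 to 0.5 kg, corners rounded by 4 mm, a pale tape strip along its top. Origin at the centre of its underside. carton_a and carton_b are alike; either may take either of the two free places.
- carton_b: loose cardboard filter carton on the bench: 90 mm long (its x axis), 60 mm wide (y), 55 mm high (z), 0.25 to 0.5 kg, corners rounded by 4 mm, a pale tape strip along its top. Origin at the centre of its underside. carton_a and carton_b are alike; either may take either of the two free places.
- carton_c: carton like carton_a, already on the deck in the front row at the skid's +x rim, its length (x) along the skid. Laid loosely, 0 to 3 mm off the side rim and 10 to 13 mm short of its home along y: still to be slid home by pushing its end, which also drives the back-row carton behind it. There is no room for a finger between it and the rim.
- carton_d: carton like carton_a, already on the deck in the back row, its length (x) across the skid. Laid loosely 4 to 9 mm short of the back rim: still to be slid home, by pushing the carton in front against it. It can not be gripped. This one lies on the skid's -x side, centred at about x = -46 mm.
- carton_e: carton like carton_a, already on the deck in the back row, its length (x) across the skid. Laid loosely 4 to 9 mm short of the back rim: still to be slid home, by pushing the carton in front against it. It can not be gripped. This one lies on the skid's +x side, centred at about x = +46 mm.
- filter_gold: bystander: brass-coloured spin-on oil filter standing upright, 76 mm diameter, 92 mm high, 0.45 kg; origin at the centre of its underside
- filter_white: bystander: white spin-on oil filter with a blue band, 76 mm diameter, 92 mm high, 0.45 kg; origin at the centre of its underside
- tape_roll: bystander: roll of brown packing tape lying flat, 104 mm diameter, 48 mm high; origin at the centre of its underside
Mind the look-alikes: they are no part of the job. Leave any purple look-alike of the carton_c alone.

How it is judged:
By the outcome, as a careful person would: the job done as asked, in the order asked, and still so for the second after the job is handed in, with the robot touching nothing.
It also fails if it takes over 72 s, if anything falls off the work surface, if the arm or the gripper's body presses on something with over 40 N, if the wrist force passes 120 N, or if a joint passes its speed limit or range.

## Robot

A 7-joint arm with a two-finger parallel gripper is mounted at the origin on the work surface. World frame = base frame: x ahead of the robot, y to its left, z up, the work surface at z = 0. Lengths are in m, angles in degrees, forces in N, time in s.
With the tool pointing down it reaches from about 0.425 to 0.95 m from the base axis. Payload 4.7 kg.
Tool frame: the origin (TCP) lies at the very end of the fingers, on their centre line; the grasp point (between the pads) lies 19 mm behind it; z points along the fingers, y is the direction in which the jaws open and shut (so a half turn about z gives the same grasp; the last joint's range is limited). The gripper opens to 85 mm and grips with 20 to 120 N. Pads are 22 mm wide; open, the fingers measure 114 mm over their backs; the gripper's body (76 mm by 85 mm) begins 54 mm behind the grasp point. The pads swing forward as they close: fully open they stand 13 mm farther back than shut.
Start: joints at [-70.182, 26.849, -2.785, 87.806, 1.381, 65.374, -4.715], TCP at [0.247, 0.628, 0.231] pointing down, gripper open.
Joint ranges: [-148.3, 148.3], [-19.14, 114.17], [-79.39, 73.82], [5.75, 140.21], [-59.74, 239.74], [12.07, 113.84], [-152.46, 152.46]. Speed limits (degrees/s): [147.25, 147.25, 180, 180, 180, 180, 180].

## Interface

Orientations are given as a 3x3 rotation matrix whose columns are the frame's x, y, z axes.
In Python, from plant import monitor, optics, close_job gives the robot as it stands.
- The arm moves only by the shell command python3 -m jog 'ROWS' [FORCE]. ROWS is JSON, one flat list of numbers, 7 for each row, row after row: the shift along the tool's x, y, z in m, then the turn, a rotation vector about the tool's x, y, z in degrees, then the closure, from -1 (fully open) to 1 (shut), so that 0 is half open. A call has 1 to 10 rows; each row shifts and turns the commanded pose from where the row before left it, along the tool's axes as they then stand; what a row does not reach is not made up. A row lasts 1/10 s, in which the tool goes at most 50 mm and 8.59 degrees, less where a joint would pass 70% of its speed; a pose out of reach is approached as far as the arm can. A call with a gripper value outside its range is refused whole. The fingers move at their own pace and stop on an object; FORCE is the grip in N (left out, the last holds). Time passes only in rows, so rows that do not move let the fingers close. It gives the time, the measured TCP pose, the force and the opening at its end, in the units of the state.
- monitor.read_state(): the state, without advancing time (a new reading comes with each control period).
- optics.get_image(name): name is "scene" or "side" or "wrist"; returns the picture (420x560x3 uint8, red, green, blue); there is no depth.
- optics.get_calibration(name): a dict with "fx", "fy", "cx", "cy" (pixels), "rvec" (rotation vector, rad) and "tvec" (3), from world to camera coordinates, as OpenCV has them; the wrist camera has in their place "mount" (4x4, takes a point from camera to tool coordinates, whose origin is the TCP and whose axes are the flange's). Camera axes: x right, y down, z forward; pixel columns grow to the right and rows downward; lengths in m; the calibration is good to about 2 mm. The wrist camera is an equidistant fisheye: a pixel r from the principal point sees the ray r / f radians off the axis. A picture is of the moment at which its call begins: read the wrist's pose just before it. get_calibration takes no time and is no camera call.
- close_job(): hands the job in, once; it reports no verdict.
The state is a dict: "time_s": time; "joint_pos": joint angles; "qd": joint speeds; "effort": joint torques, N m; "eef_pos": TCP position; "ee_rot": TCP orientation; "wrist_force": force on the tool from outside, world axes, zero at the start; "moment": the same for the moment, N m; "width": finger opening in m.
Only numpy, scipy, OpenCV 4.12 (cv2) and the standard library are available. Lean on these libraries where they do the work, as an engineer would, in place of code of your own. Each camera call takes 0.05 s, during which the arm holds its last target.

## Working session

There is one attempt and no reset: what is moved stays moved. The work goes in short steps, Python scripts to look and compute and a shell command to move; the robot and the scene stay as the last step left them, time stands still between calls to the robot, and variables do not carry over. Pictures are saved under pics/ and viewed, and the job is handed in when it is done.

```bash
ls; mkdir -p pics; python3 - <<'E'
from plant import monitor, optics
import cv2
s=monitor.read_state();print(s)
for n in ("scene","side","wrist"):
    im=optics.get_image(n);cv2.imwrite(f"pics/{n}0.png",im[:,:,::-1]);print(n,optics.get_calibration(n))
E
```

```text
pics
{'time_s': 0.0, 'joint_pos': array([-70.18138641,  26.90028338,  -2.78728972,  87.87433949,
         1.37990043,  65.37420571,  -4.71563751]), 'qd': array([-0.01210177, -0.02544667, -0.0410594 ,  0.12440371,  0.04908512,
       -0.10235764,  0.01356084]), 'effort': array([-3.16854330e-04, -5.10297883e+01, -4.67055256e-02, -2.37710005e+01,
        1.07339394e-02,  7.50287552e-03,  5.88557342e-06]), 'eef_pos': array([0.24684979, 0.6276125 , 0.23022199]), 'ee_rot': array([[-9.30605855e-01,  3.66022196e-01, -7.03783090e-04],
       [ 3.66022871e-01,  9.30603945e-01, -1.88568988e-03],
       [-3.52610302e-05, -2.01243475e-03, -9.99997974e-01]]), 'wrist_force': array([ 0.38339527, -0.37403243,  0.24802453]), 'moment': array([-0.02001981, -0.01348225,  0.0199333 ]), 'width': 0.08560676106293956}
scene {'fx': 436.51156889703145, 'fy': 436.51156889703145, 'cx': 281.3331487419316, 'cy': 214.00047376151005, 'rvec': array([ 0.83315255,  2.75692394, -0.77698243]), 'tvec': array([ 0.50564383, -0.26991471,  1.23593004])}
side {'fx': 404.1113892264762, 'fy': 404.1113892264762, 'cx': 285.8832440298781, 'cy': 214.6128690510523, 'rvec': array([ 2.10251857, -0.70087663,  0.32457622]), 'tvec': array([-0.49627065,  0.29042678,  0.80402743])}
wrist {'fx': 325.19226210127806, 'fy': 325.19226210127806, 'cx': 278.5447069924638, 'cy': 204.09830143085293, 'mount': array([[ 3.82037405e-04, -9.56846871e-01, -2.90592360e-01,
         7.47936081e-02],
       [ 9.99999850e-01,  4.79514064e-04, -2.64233319e-04,
        -1.20148921e-03],
       [ 3.92173948e-04, -2.90592216e-01,  9.56846911e-01,
        -1.42466914e-01],
       [ 0.00000000e+00,  0.00000000e+00,  0.00000000e+00,
         1.00000000e+00]])}
```

View pics/scene0.png

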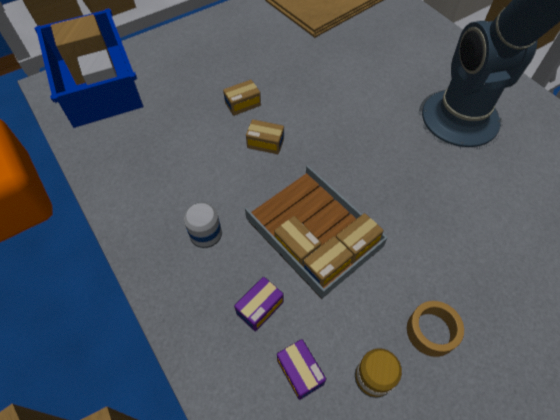

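View pics/side0.png

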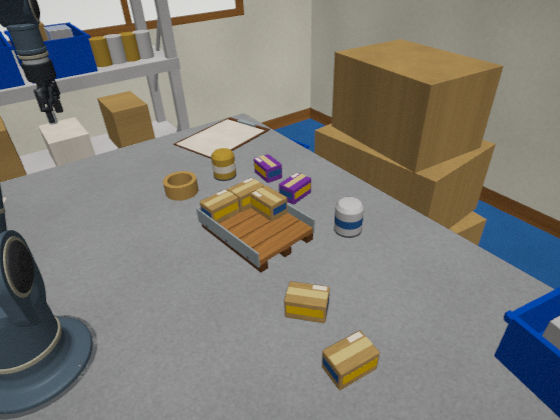

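View pics/wrist0.png

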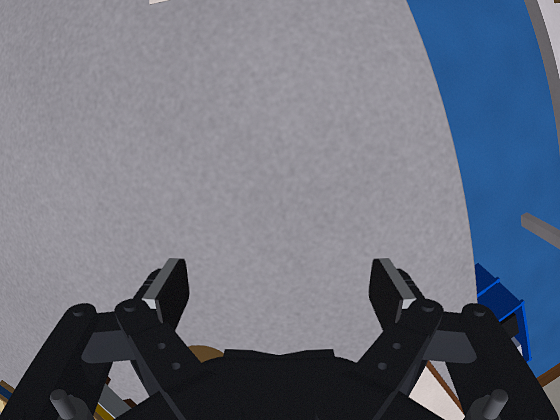

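```bash
cat > h.py <<'E'
import numpy as np, cv2
from plant import monitor, optics
def ray(n,uv):
    c=optics.get_calibration(n);R=cv2.Rodrigues(c["rvec"])[0]
    d=R.T@np.array([(uv[0]-c["cx"])/c["fx"],(uv[1]-c["cy"])/c["fy"],1.]);o=-R.T@c["tvec"]
    return o,d
def onz(n,uv,z):
    o,d=ray(n,uv);return o+d*(z-o[2])/d[2]
def proj(n,P):
    c=optics.get_calibration(n);K=np.array([[c["fx"],0,c["cx"]],[0,c["fy"],c["cy"]],[0,0,1]])
    return cv2.projectPoints(np.float64(P).reshape(-1,1,3),c["rvec"],c["tvec"],K,None)[0].reshape(-1,2)
def wproj(P,p,R):
    c=optics.get_calibration("wrist");m=c["mount"]
    X=(np.atleast_2d(P)-p)@R; X=(X-m[:3,3])@m[:3,:3]
    r=np.hypot(X[:,0],X[:,1]);t=np.arctan2(r,X[:,2]);return np.c_[c["cx"]+c["fx"]*t*X[:,0]/r,c["cy"]+c["fx"]*t*X[:,1]/r]
def wonz(uv,z,p,R):
    c=optics.get_calibration("wrist");m=c["mount"];uv=np.atleast_2d(uv).astype(float)
    d=uv-[c["cx"],c["cy"]];r=np.hypot(d[:,0],d[:,1]);t=r/c["fx"]
    v=np.c_[np.sin(t)*d[:,0]/r,np.sin(t)*d[:,1]/r,np.cos(t)]
    v=v@m[:3,:3].T@R.T; o=p+R@m[:3,3]
    return o+v*((z-o[2])/v[:,2])[:,None]
def crop(im,x0,y0,x1,y1,k,name):
    cv2.imwrite(f"pics/{name}.png",cv2.resize(im[y0:y1,x0:x1],None,fx=k,fy=k,interpolation=cv2.INTER_CUBIC))
E
python3 - <<'E'
from h import *
a=cv2.imread("pics/scene0.png");b=cv2.imread("pics/side0.png")
crop(a,230,155,400,300,4.5,"c1");crop(b,190,170,320,270,6,"c2");crop(a,215,70,295,160,6,"c3");crop(b,275,275,385,390,5,"c4")
for uv in [(242,97),(265,136),(260,303),(301,368)]:print(onz("scene",uv,.04))
E
```

```text
[ 0.48886612 -0.37718397  0.04      ]
[ 0.51260398 -0.22010545  0.04      ]
[0.76767225 0.16042256 0.04      ]
[0.77147568 0.31469455 0.04      ]
```

View pics/c1.png

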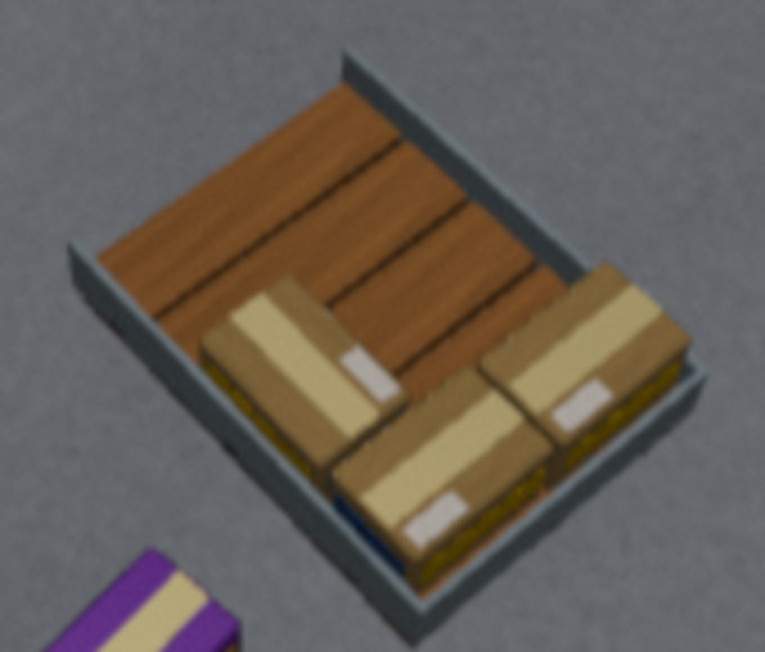

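View pics/c2.png

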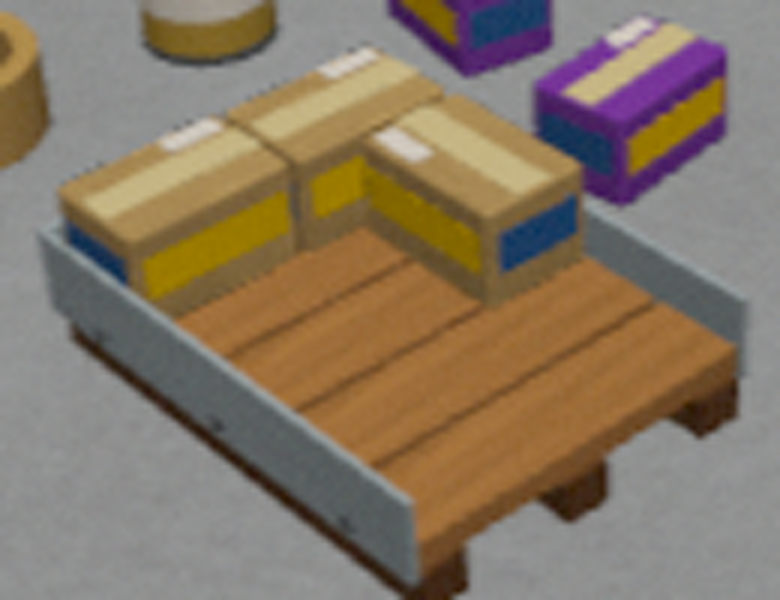

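View pics/c3.png

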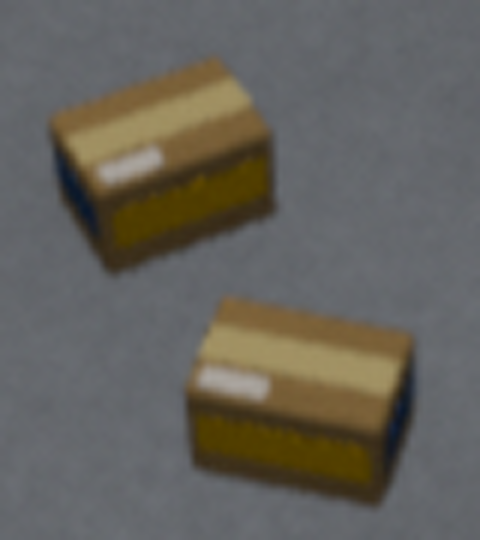

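View pics/c4.png

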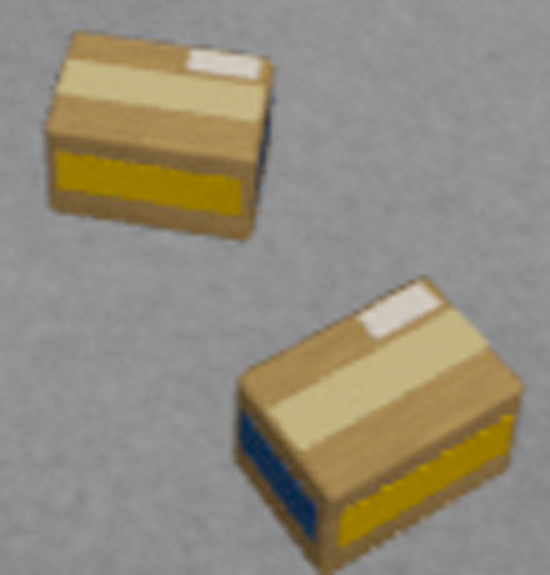

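```bash
cat >> h.py <<'E'
from scipy.optimize import least_squares
def fitpose(obs,x0):
    # obs: list of (cam,uv,localxyz)
    def f(q):
        c,s=np.cos(q[2]),np.sin(q[2]);R=np.array([[c,-s,0],[s,c,0],[0,0,1]]);r=[]
        for n,uv,l in obs:
            P=R@np.array(l)+[q[0],q[1],0]; r+=list(proj(n,P)[0]-uv)
        return np.array(r)
    o=least_squares(f,x0,loss="soft_l1");return o.x,f(o.x)
def uc(u,v,x0,y0,k): return ((u+.5)/k-.5+x0,(v+.5)/k-.5+y0)
E
python3 - <<'E'
from h import *
S=lambda u,v:("scene",uc(u,v,230,155,4.5)); D=lambda u,v:("side",uc(u,v,190,170,6))
sc=[(345,50,(-.097,-.13,.064)),(705,376,(-.097,.134,.064)),(418,608,(.097,.134,.064)),(70,245,(.097,-.13,.064)),(345,85,(-.093,-.13,.036))]
sd=[(40,232,(-.097,.134,.064)),(413,503,(-.097,-.13,.064)),(748,300,(.097,-.13,.064)),(420,542,(-.093,-.13,.036)),(738,350,(.093,-.13,.036))]
for u,v,l in sc: print(onz("scene",S(u,v)[1],l[2]).round(4),l)
for u,v,l in sd: print(onz("side",D(u,v)[1],l[2]).round(4),l)
p={tuple(l):onz("scene",S(u,v)[1],l[2]) for u,v,l in sc}
e=p[(-.097,.134,.064)]-p[(-.097,-.13,.064)];y0=np.arctan2(e[1],e[0])-np.pi/2;m=sum(p.values())/5
A=[S(u,v)+(l,) for u,v,l in sc];B=[D(u,v)+(l,) for u,v,l in sd]
for o in (A,B,A+B):
    q,r=fitpose(o,[m[0],m[1],y0]);print(q[:2].round(4),np.degrees(q[2]).round(2),r.round(1))
c,s=np.cos(q[2]),np.sin(q[2]);R=np.array([[c,-s],[s,c]])
# cartons top corners
cs={'C':[(205,345),(287,275),(408,405),(325,468)],'E':[(333,475),(477,370),(555,452),(418,560)],'D':[(482,360),(607,265),(690,340),(558,450)]}
for k,v in cs.items():
    P=np.array([onz("scene",uc(a,b,230,155,4.5),.091)[:2] for a,b in v]);L=(P-q[:2])@R
    print(k,L.round(4).tolist(),L.mean(0).round(4))
cs={'C':[(368,145),(440,98),(582,165),(485,215)],'D':[(60,190),(215,120),(300,162),(135,240)]}
for k,v in cs.items():
    P=np.array([onz("side",uc(a,b,190,170,6),.091)[:2] for a,b in v]);L=(P-q[:2])@R
    print('side',k,L.round(4).tolist(),L.mean(0).round(4))
for nm,cam,x0,y0,k,v in [('near','scene',215,70,6,[(52,115),(217,58),(272,130),(100,185)]),('far','scene',215,70,6,[(190,380),(228,298),(413,335),(385,438)]),
  ('far','side',275,275,5,[(48,128),(78,33),(272,62),(255,160)]),('near','side',275,275,5,[(238,380),(425,278),(522,388),(328,500)])]:
    P=np.array([onz(cam,uc(a,b,x0,y0,k),.055)[:2] for a,b in v])
    print(nm,cam,P.mean(0).round(4),[np.linalg.norm(P[i]-P[i-1]).round(4) for i in range(4)],[np.degrees(np.arctan2(*(P[j]-P[i])[::-1])).round(1) for i,j in ((0,1),(3,2),(1,2),(0,3))])
print(np.degrees(q[2]))
E
```

```text
[ 0.4909 -0.0652  0.064 ] (-0.097, -0.13, 0.064)
[0.4603 0.1963 0.064 ] (-0.097, 0.134, 0.064)
[0.6491 0.2155 0.064 ] (0.097, 0.134, 0.064)
[ 0.6801 -0.0407  0.064 ] (0.097, -0.13, 0.064)
[ 0.4913 -0.0622  0.036 ] (-0.093, -0.13, 0.036)
[0.4558 0.1971 0.064 ] (-0.097, 0.134, 0.064)
[ 0.4892 -0.0649  0.064 ] (-0.097, -0.13, 0.064)
[ 0.6772 -0.0426  0.064 ] (0.097, -0.13, 0.064)
[ 0.4945 -0.0586  0.036 ] (-0.093, -0.13, 0.036)
[ 0.6745 -0.0397  0.036 ] (0.093, -0.13, 0.036)
[0.5702 0.075 ] 6.48 [ 0.8 -0.4  0.8 -0.1  0.1  2.  -1.  -0.5 -1.  -0.4]
[0.5683 0.0775] 7.06 [-0.3 -0.2 -0.8 -0.1  0.3 -1.   0.1  1.4  0.7 -0.2]
[0.5694 0.0759] 6.57 [ 1.2 -0.3  1.4 -0.   0.8  2.1 -0.5 -0.3 -0.6 -0.3  0.5 -0.4 -0.6  0.1
  0.9 -0.6  0.3  1.6  1.3  0.2]
C [[0.0909, -0.0275], [0.0352, -0.0317], [0.0386, 0.0589], [0.0902, 0.0581]] [0.0637 0.0144]
E [[0.0897, 0.0632], [0.0009, 0.0663], [0.0033, 0.1208], [0.0886, 0.1192]] [0.0456 0.0924]
D [[-0.0047, 0.0639], [-0.0886, 0.0652], [-0.0886, 0.1204], [0.0015, 0.121]] [-0.0451  0.0927]
side C [[0.029, 0.05], [0.0788, 0.0579], [0.0873, -0.0315], [0.0301, -0.03
[... 180 characters left out ...]
t64(0.0847), np.float64(0.0554), np.float64(0.0854)] [np.float64(173.4), np.float64(171.0), np.float64(85.8), np.float64(85.2)]
far scene [ 0.5077 -0.226 ] [np.float64(0.0906), np.float64(0.0503), np.float64(0.0847), np.float64(0.0601)] [np.float64(-140.8), np.float64(-135.3), np.float64(131.4), np.float64(125.2)]
far side [ 0.5064 -0.227 ] [np.float64(0.0869), np.float64(0.0563), np.float64(0.0857), np.float64(0.0558)] [np.float64(40.5), np.float64(41.8), np.float64(-49.2), np.float64(-48.9)]
near side [ 0.4806 -0.3864] [np.float64(0.0563), np.float64(0.0872), np.float64(0.0569), np.float64(0.0872)] [np.float64(-5.6), np.float64(-6.0), np.float64(-96.7), np.float64(-96.7)]
6.565421524987308
```

The loose brown cartons with tape on top are F (scene 265,136) and N (242,97). The look-alikes are the purple cartons at (260,303) and (301,368), plus cartons C, D and E already on the skid and the box in the blue bin at (80,40). Crops c3 and c4 confirm that F and N are brown, tape side up and about 86x56 mm between their rounded corners. The skid is at (0.5695, 0.076) with a yaw of about 6.6°. I'll take F first.

```bash
cat >> h.py <<'E'
SK=np.array([.5695,.0762]);SY=6.57
def skw(x,y):
    a=np.radians(SY);return SK+np.array([np.cos(a)*x-np.sin(a)*y,np.sin(a)*x+np.cos(a)*y])
def wsk(p):
    a=np.radians(SY);d=np.asarray(p)[...,:2]-SK;return np.stack([np.cos(a)*d[...,0]+np.sin(a)*d[...,1],-np.sin(a)*d[...,0]+np.cos(a)*d[...,1]],-1)
def st():
    s=monitor.read_state();p,R=s["eef_pos"],s["ee_rot"]
    print("t",round(s["time_s"],2),"p",p.round(4),"yaw",np.degrees(np.arctan2(R[1,0],R[0,0])).round(2),"tilt",R[2,:2].round(4),"F",s["wrist_force"].round(1),"w",round(s["width"],4),"sk",wsk(p).round(4),"j7",s["joint_pos"][[0,4,6]].round(0));return p,R
def go(x,y,z,yaw=None):
    p,R=st();print("tool shift",(R.T@(np.array([x,y,z])-p)).round(4))
    if yaw is not None:
        y0=np.degrees(np.arctan2(R[1,0],R[0,0]));print("rz tool",-((yaw-y0+180)%360-180))
def shot(n,name):
    im=optics.get_image(n)[:,:,::-1].copy();cv2.imwrite(f"pics/{name}.png",im);return im
E
python3 -m jog '[0,0,0,0,0,7,-1, 0,0,0,0,0,7,-1, 0,0,0,0,0,7,-1, 0,0,0,0,0,7,-1, -0.04,-0.002,0,0,0,0,-1, -0.04,-0.002,0,0,0,0,-1, -0.04,-0.002,0,0,0,0,-1, -0.04,-0.002,0,0,0,0,-1, -0.04,-0.002,0,0,0,0,-1, -0.04,-0.002,0,0,0,0,-1]'
python3 -m jog '[-0.04,-0.002,0,0,0,0,-1, -0.04,-0.002,0,0,0,0,-1, -0.04,-0.002,0,0,0,0,-1, -0.04,-0.002,0,0,0,0,-1]'
python3 -c "
from h import *
go(.507,-.2265,.19,130.5)"
```

```text
time_s: 1.15
eef_pos: [0.3946, 0.4364, 0.2311]
ee_rot: [[-0.65, 0.76, -0.0], [0.76, 0.65, -0.0], [0.0, -0.0, -1.0]]
wrist_force: [0.2, 0.4, 0.4]
width: 0.0853
time_s: 1.55
eef_pos: [0.4924, 0.3096, 0.2311]
ee_rot: [[-0.65, 0.76, -0.0], [0.76, 0.65, -0.0], [0.0, -0.0, -1.0]]
wrist_force: [0.8, 0.6, 0.3]
width: 0.0852
t 1.55 p [0.4924 0.3096 0.2311] yaw 130.53 tilt [ 0.0001 -0.0003] F [0.8 0.6 0.3] w 0.0852 sk [-0.0499  0.2407] j7 [-45.  -4.   8.]
tool shift [-0.417  -0.3373  0.0412]
rz tool 0.03375283595937617
```

```bash

python3 -m jog '[-0.032,-0.026,0.003,0,0,0,-1, -0.032,-0.026,0.003,0,0,0,-1, -0.032,-0.026,0.003,0,0,0,-1, -0.032,-0.026,0.003,0,0,0,-1, -0.032,-0.026,0.003,0,0,0,-1, -0.032,-0.026,0.003,0,0,0,-1, -0.032,-0.026,0.003,0,0,0,-1, -0.032,-0.026,0.003,0,0,0,-1, -0.032,-0.026,0.003,0,0,0,-1, -0.032,-0.026,0.003,0,0,0,-1]' >/dev/null
python3 -m jog '[-0.032,-0.026,0.003,0,0,0,-1, -0.032,-0.026,0.003,0,0,0,-1,-0.025,-0.02,0.003,0,0,0,-1,0,0,0,0,0,0,-1,0,0,0,0,0,0,-1]' >/dev/null
python3 -c "
from h import *
p,R=st();im=shot('wrist','w1');go(.507,-.2265,.19,130.5);np.savez('w1',p=p,R=R)"
```

```text
t 3.05 p [ 0.5048 -0.2159  0.1919] yaw 130.43 tilt [ 0.0009 -0.0003] F [-0.4  1.1 -0.2] w 0.0852 sk [-0.0977 -0.2828] j7 [-2. -9. 69.]
t 3.1 p [ 0.5051 -0.2146  0.1919] yaw 130.56 tilt [0.0012 0.0001] F [-1.   0.5  0.4] w 0.0851 sk [-0.0972 -0.2816] j7 [-2. -9. 69.]
tool shift [-0.0102 -0.0063  0.0019]
rz tool 0.05772847190937114
```

View pics/w1.png

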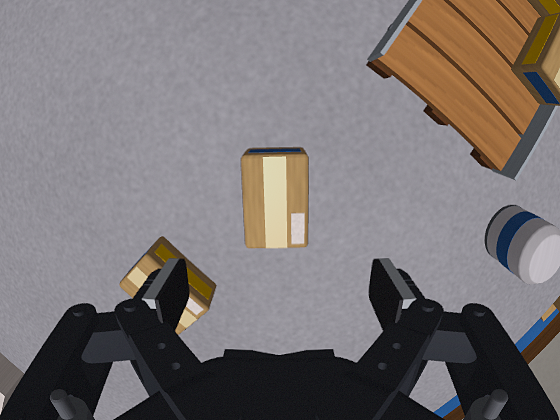

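The wrist view shows carton F squarely framed: top corners at about (243,153), (307,153), (309,247) and (244,247), tape on top, brown.

```bash

python3 -c "
from h import *
d=np.load('w1.npz');P=wonz([(243,153),(307,153),(309,247),(244,247)],.055,d['p'],d['R'])
print(P[:,:2].round(4).tolist(),P.mean(0).round(4))
for i,j in ((0,1),(3,2),(3,0),(2,1)): e=P[j]-P[i];print(np.linalg.norm(e).round(4),np.degrees(np.arctan2(e[1],e[0])).round(1))
x,y=P.mean(0)[:2];go(x,y,.12)
"
```

```text
[[0.457, -0.2097], [0.4993, -0.1738], [0.5598, -0.2385], [0.5132, -0.2784]] [ 0.5073 -0.2251  0.055 ]
0.0555 40.4
0.0614 40.5
0.0887 129.3
0.0886 133.1
t 3.1 p [ 0.5051 -0.2146  0.1919] yaw 130.56 tilt [0.0012 0.0001] F [-1.   0.5  0.4] w 0.0851 sk [-0.0972 -0.2816] j7 [-2. -9. 69.]
tool shift [-0.0095 -0.0051  0.0719]
```

```bash

python3 -m jog '[-0.005,-0.003,0.03,0,0,0,-1, -0.005,-0.0025,0.04,0,0,0,-1, 0,0,0.04,0,0,0,-1, 0,0,0.035,0,0,0,-1, 0,0,0.017,0,0,0,-1,0,0,0,0,0,0,0.6,0,0,0,0,0,0,0.6,0,0,0,0,0,0,0.6,0,0,0,0,0,0,0.6,0,0,0,0,0,0,0.6]' 35
python3 -c "
from h import *
st()"
```

```text
time_s: 4.1
eef_pos: [0.5078, -0.2265, 0.0309]
ee_rot: [[-0.65, 0.76, 0.001], [0.76, 0.65, -0.0], [-0.001, 0.001, -1.0]]
wrist_force: [0.2, 1.0, -2.5]
width: 0.0596
t 4.1 p [ 0.5078 -0.2265  0.0309] yaw 130.54 tilt [-0.0007  0.0008] F [ 0.2  1.  -2.5] w 0.0596 sk [-0.096  -0.2937] j7 [  4. -18.  77.]
```

```bash

python3 -m jog '[0,0,-0.01,0,0,0,0.6,0,0,-0.02,0,0,0,0.6,0,0,-0.03,0,0,0,0.6,0,0,-0.03,0,0,8,0.6,0,0,-0.02,0,0,8,0.6,0,0,0,0,0,8,0.6,0,0,0,0,0,8,0.6,0,0,0,0,0,2,0.6,0,0,0,0,0,0,0.6]' 
python3 -c "
from h import *
go(*skw(-.056,-.080),.14,96.57)"
```

```text
time_s: 5.0
eef_pos: [0.5074, -0.2265, 0.1409]
ee_rot: [[-0.114, 0.993, 0.0], [0.993, 0.114, 0.0], [0.0, 0.0, -1.0]]
wrist_force: [-0.7, 0.7, -3.9]
width: 0.0594
t 5.0 p [ 0.5074 -0.2265  0.1409] yaw 96.54 tilt [0.0001 0.0004] F [-0.7  0.7 -3.9] w 0.0594 sk [-0.0963 -0.2936] j7 [ -6. -17.  43.]
tool shift [0.2136 0.0402 0.0009]
rz tool -0.028177482272610632
```

```bash

python3 -m jog '[0.015,0.003,0,0,0,0,0.6,0.03,0.006,0,0,0,0,0.6,0.03,0.006,0,0,0,0,0.6,0.03,0.006,0,0,0,0,0.6,0.03,0.006,0,0,0,0,0.6,0.03,0.006,0,0,0,0,0.6,0.03,0.006,0,0,0,0,0.6,0.0185,0.001,0,0,0,0,0.6,0,0,0,0,0,0,0.6]' >/dev/null
python3 -c "
from h import *
p,R=st();shot('wrist','w2');shot('side','s2');np.savez('w2',p=p,R=R)"
```

```text
t 5.9 p [ 0.5225 -0.0049  0.1401] yaw 96.96 tilt [ 0.0027 -0.0007] F [ 0.4  0.2 -3.7] w 0.0593 sk [-0.056  -0.0752] j7 [-29. -15.  18.]
```

View pics/w2.png

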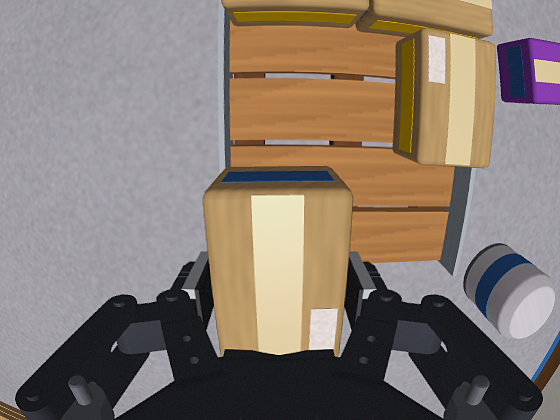

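View pics/s2.png

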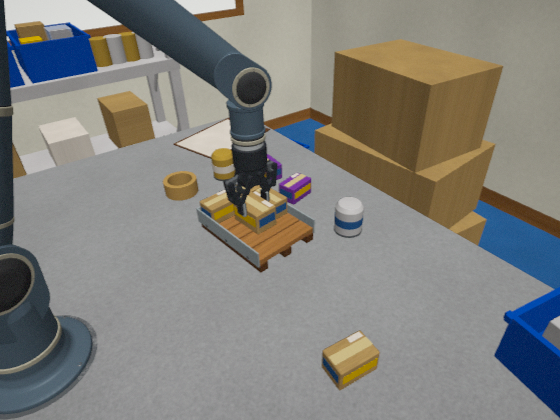

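```bash

python3 -c "
from h import *
im=cv2.imread('pics/w2.png');crop(im,200,0,340,110,5.5,'c5');crop(im,340,0,510,125,4.5,'c6')
crop(im,200,90,300,200,5,'c7');crop(im,400,140,500,290,4,'c8')"
```

```text
(no output)
```

View pics/c5.png

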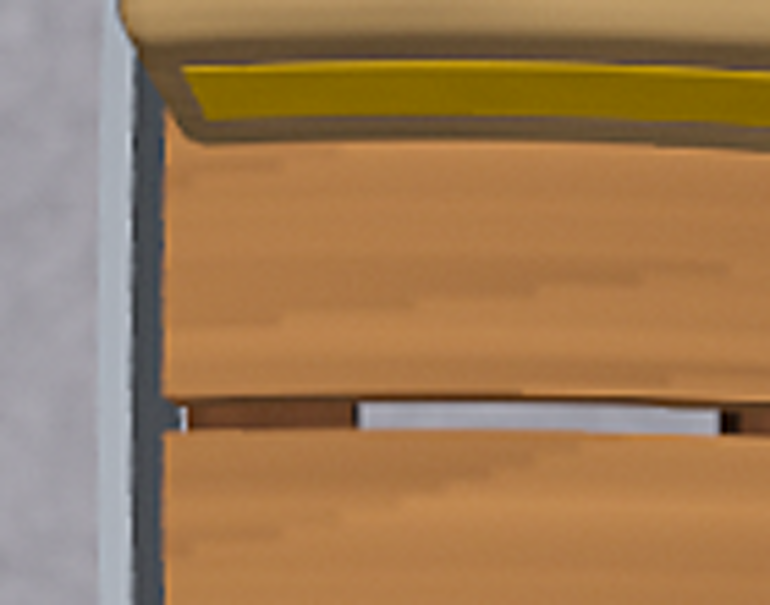

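View pics/c6.png

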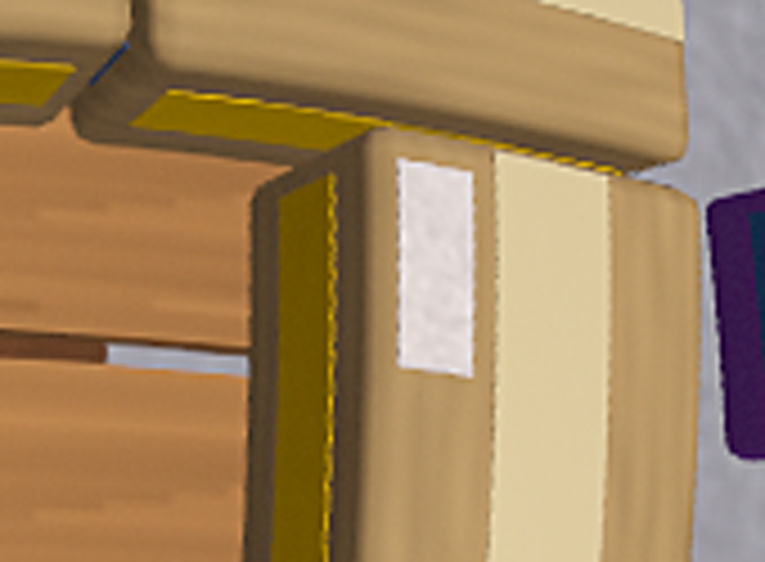

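View pics/c7.png

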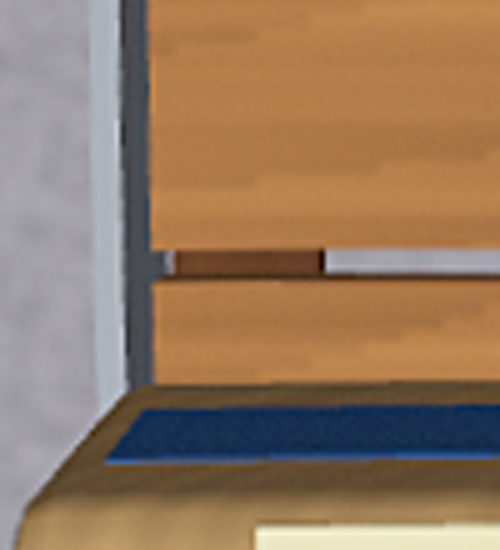

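View pics/c8.png

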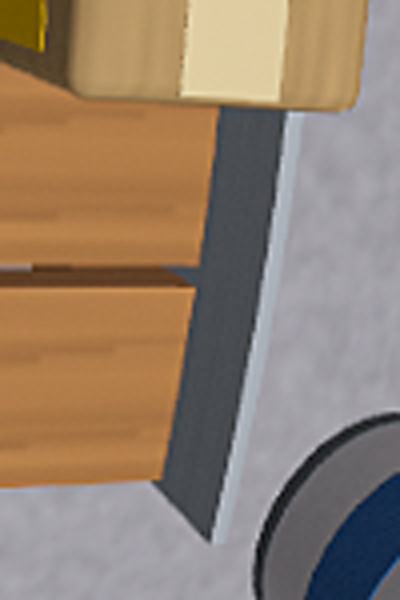

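```bash

python3 -c "
from h import *
d=np.load('w2.npz')
def f(n,u,v,o,k,z): 
  P=wonz([uc(u,v,*o,k)],z,d['p'],d['R'])[0];print(n,P.round(4),(wsk(P)*1e3).round(1))
for v in (200,560): f('Lbot',163,v,(200,0),5.5,.036)
f('Lbot',153,340,(200,90),5,.036)
for u,v in ((135,150),(133,560)): f('Ltop',u,v,(200,0),5.5,.064)
f('Ltop',125,330,(200,90),5,.064)
f('Rbot',216,130,(400,140),4,.036);f('Rbot,open',163,480,(400,140),4,.036)
f('Rtop',286,130,(400,140),4,.064);f('Rtop,open',210,543,(400,140),4,.064)
f('Dfrontbot',400,140,(200,0),5.5,.036)
f('C left bot',248,400,(340,0),4.5,.036)
f('C top FL',68,90,(400,140),4,.091);f('C top FR',358,108,(400,140),4,.091)
f('C top BL',375,130,(340,0),4.5,.091);f('C top BR',697,195,(340,0),4.5,.091)
"
```

```text
Lbot [0.4687 0.1198 0.036 ] [-95.2  54.8]
Lbot [0.4748 0.0691 0.036 ] [-94.9   3.8]
Lbot [0.4799 0.0262 0.036 ] [-94.8 -39.4]
Ltop [0.4694 0.1201 0.064 ] [-94.4  55.1]
Ltop [0.4754 0.0686 0.064 ] [-94.3   3.2]
Ltop [0.4796 0.0318 0.064 ] [-94.4 -33.8]
Rbot [0.6662 0.0401 0.036 ] [ 92.  -46.9]
Rbot,open [ 0.6768 -0.0415  0.036 ] [  93.1 -129.2]
Rtop [0.6653 0.0458 0.064 ] [ 91.7 -41.1]
Rtop,open [ 0.6756 -0.0431  0.064 ] [  91.7 -130.7]
Dfrontbot [0.4999 0.1315 0.036 ] [-62.9  62.9]
C left bot [0.5995 0.0975 0.036 ] [32.2 17.8]
C top FL [0.6029 0.0483 0.091 ] [ 30.  -31.6]
C top FR [0.6613 0.0549 0.091 ] [ 88.7 -31.7]
C top BL [0.5944 0.1336 0.091 ] [31.3 54.2]
C top BR [0.6506 0.1409 0.091 ] [88. 55.]
```

```bash
sed -i 's/^SK=.*/SK=np.array([.5684,.0762]);SY=6.5/' h.py
python3 -m jog '[-0.005,0,0.015,0,0,0,0.6,0,0,0.02,0,0,0.3,0.6,0,0,0.02,0,0,0,0.6,0,0,0.01,0,0,0,0.6,0,0,0.006,0,0,0,0.6,0,0,0,0,0,0,0.6,0,-0.002,0,0,0,0,0.6,0,-0.002,0,0,0,0,0.6,0,0,0,0,0,0,0.6]' >/dev/null
python3 -c "
from h import *
st()"
```

```text
t 6.9 p [ 0.5195 -0.0154  0.0699] yaw 96.22 tilt [0.0003 0.0008] F [-0.1 -0.7 -3.8] w 0.0593 sk [-0.0589 -0.0855] j7 [-25. -20.  22.]
```

```bash

python3 -m jog '[0.003,0,0,0,0,0,0.6,0.003,-0.001,0,0,0,-0.2,0.6,0,-0.001,0,0,0,0,0.6,0,0,0,0,0,0,0.6]' |grep -E "force"
python3 -c "
from h import *
st()"
python3 -m jog '[0,-0.001,0,0,0,0,0.6,0,-0.001,0,0,0,0,0.6,0,0,0,0,0,0,0.6]' |grep -E "force"
python3 -c "
from h import *
st()"
```

```text
wrist_force: [-0.6, 1.0, -3.4]
t 7.3 p [ 0.5167 -0.0094  0.0693] yaw 96.45 tilt [ 0.0002 -0.0002] F [-0.6  1.  -3.4] w 0.059 sk [-0.061  -0.0792] j7 [-26. -20.  22.]
wrist_force: [2.3, -0.2, -5.3]
t 7.6 p [ 0.516  -0.0098  0.0695] yaw 96.41 tilt [-0.0002  0.0023] F [ 2.3 -0.2 -5.3] w 0.0591 sk [-0.0618 -0.0795] j7 [-26. -20.  22.]
```

```bash
sed -i 's/^SK=.*/SK=np.array([.5695,.0762]);SY=6.5/' h.py
python3 -m jog '[0,0.001,0.001,0,0,0,0.6,0,0,0.001,0,0,0,0.6,0,0,0.0005,0,0,0,0.6,0,0,0,0,0,0,0.6]' |grep -E "force"
python3 -c "
from h import *
st()"
```

```text
wrist_force: [1.0, -0.5, -1.4]
t 8.0 p [ 0.516  -0.0099  0.0669] yaw 96.41 tilt [0.0001 0.0002] F [ 1.  -0.5 -1.4] w 0.0595 sk [-0.0629 -0.0795] j7 [-26. -20.  22.]
```

```bash

python3 -m jog '[0,0,0,0,0,0,0.2,0,0,0,0,0,0,-0.7,0,0,0,0,0,0,-0.7,0,0,0,0,0,0,-0.7,0,0,-0.02,0,0,0,-0.7,0,0,-0.04,0,0,0,-0.7,-0.02,0,-0.03,0,0,0,-0.7,-0.04,0,0,0,0,0,0.5,-0.02,0,0,0,0,0,0.5,0,0,0,0,0,0,0.5]' |grep -E "force"
python3 -c "
from h import *
p,R=st();shot('wrist','w3');np.savez('w3',p=p,R=R)"
```

```text
wrist_force: [0.1, -0.1, -0.5]
t 9.0 p [ 0.5248 -0.0929  0.1575] yaw 96.09 tilt [-0.0016  0.0011] F [ 0.1 -0.1 -0.5] w 0.0294 sk [-0.0636 -0.163 ] j7 [-22. -15.  26.]
```

View pics/w3.png

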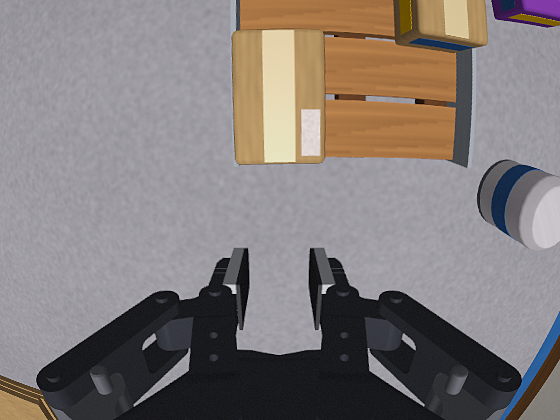

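```bash

python3 -m jog '[0,0.0015,0.02,0,0,-0.4,0.8,0,0,0.035,0,0,0,0.8,0,0,0.03,0,0,0,0.8,0,0,0.015,0,0,0,0.8,0,0,0.007,0,0,0,0.8,0,0,0,0,0,0,0.8]' |grep -E "force"
python3 -c "
from h import *
st()"
```

```text
wrist_force: [0.2, 0.3, 0.2]
t 9.65 p [ 0.5263 -0.0885  0.0494] yaw 96.87 tilt [ 0.0004 -0.0009] F [0.2 0.3 0.2] w 0.0084 sk [-0.0615 -0.1588] j7 [-17. -22.  33.]
```

```bash

python3 -m jog '[0.01,0,0,0,0,0.35,0.8,0.008,0,0,0,0,0,0.8,0.003,0,0,0,0,0,0.8,0.003,0,0,0,0,0,0.8,0.004,0,0,0,0,0,0.8,0.005,0,0,0,0,0,0.8,0.005,0,0,0,0,0,0.8,0.005,0,0,0,0,0,0.8]' |grep -E "force"
python3 -c "
from h import *
st()"
python3 -m jog '[0.005,0,0,0,0,0,0.8,0.005,0,0,0,0,0,0.8,0.005,0,0,0,0,0,0.8,0.005,0,0,0,0,0,0.8,0.005,0,0,0,0,0,0.8,0.005,0,0,0,0,0,0.8]' |grep -E "force"
python3 -c "
from h import *
st()"
```

```text
wrist_force: [0.6, -4.4, 2.9]
t 10.45 p [ 0.5217 -0.0463  0.0499] yaw 96.46 tilt [-0.0003  0.0005] F [ 0.6 -4.4  2.9] w 0.0087 sk [-0.0614 -0.1163] j7 [-22. -22.  28.]
wrist_force: [0.3, -4.4, 3.6]
t 11.05 p [ 0.5181 -0.0162  0.0498] yaw 96.47 tilt [-0.      0.0001] F [ 0.3 -4.4  3.6] w 0.0082 sk [-0.0616 -0.086 ] j7 [-25. -22.  25.]
```

```bash

python3 -m jog '[0.005,0,0,0,0,0,0.8,0.005,0,0,0,0,0,0.8,0.005,0,0,0,0,0,0.8,0.005,0,0,0,0,0,0.8,0.005,0,0,0,0,0,0.8,0.005,0,0,0,0,0,0.8,0.005,0,0,0,0,0,0.8,0.003,0,0,0,0,0,0.8,0.001,0,0,0,0,0,0.8]' |grep -E "force"
python3 -c "
from h import *
p,R=st();shot('wrist','w4');shot('scene','sc4');crop(cv2.imread('pics/sc4.png'),230,155,400,300,4.5,'c9')"
```

```text
wrist_force: [0.8, -3.9, 2.9]
t 11.95 p [0.5135 0.0228 0.0497] yaw 96.52 tilt [ 0.0003 -0.0003] F [ 0.8 -3.9  2.9] w 0.0087 sk [-0.0616 -0.0467] j7 [-30. -22.  21.]
```

View pics/w4.png

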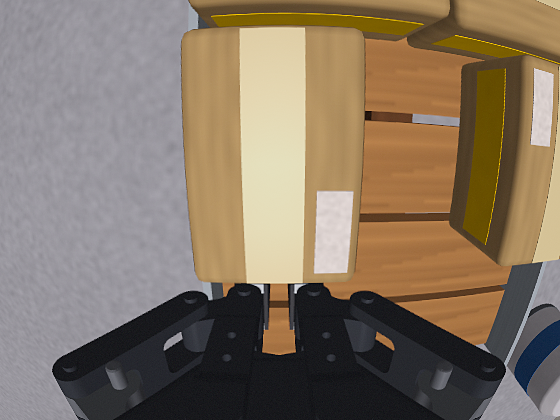

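View pics/c9.png

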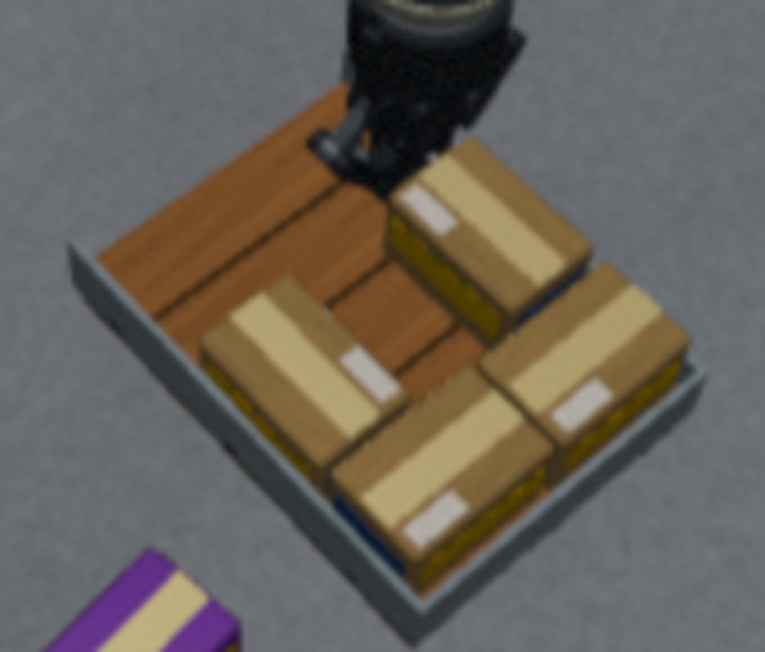

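```bash

python3 -m jog '[0.002,0,0,0,0,0,0.8,0.002,0,0,0,0,0,0.8,0.002,0,0,0,0,0,0.8]' |grep -E "force"
python3 -m jog '[0.002,0,0,0,0,0,0.8,0.001,0,0,0,0,0,0.8,0.001,0,0,0,0,0,0.8]' |grep -E "force"
python3 -m jog '[0.001,0,0,0,0,0,0.8,0.001,0,0,0,0,0,0.8]' |grep -E "force"
python3 -c "
from h import *
st()"
```

```text
wrist_force: [0.8, -3.7, 2.0]
wrist_force: [0.1, -6.3, 1.1]
wrist_force: [1.2, -4.8, 1.5]
t 12.85 p [0.5122 0.0335 0.0497] yaw 96.44 tilt [-0.0007 -0.0002] F [ 1.2 -4.8  1.5] w 0.0083 sk [-0.0618 -0.0359] j7 [-31. -22.  20.]
```

```bash

for i in 1; do
python3 -m jog '[0.001,0,0,0,0,0,0.8,0.001,0,0,0,0,0,0.8]' |grep -E "force"
python3 -m jog '[0.001,0,0,0,0,0,0.8]' |grep -E "force"
python3 -m jog '[0.001,0,0,0,0,0,0.8]' |grep -E "force"
done
python3 -c "
from h import *
st()"
```

```text
wrist_force: [-0.0, -5.5, 1.6]
wrist_force: [-0.4, -8.9, 1.7]
wrist_force: [0.2, -11.0, 1.1]
t 13.25 p [0.512  0.0362 0.0498] yaw 96.41 tilt [-0.0024  0.0003] F [  0.2 -11.    1.1] w 0.0083 sk [-0.0617 -0.0332] j7 [-31. -22.  19.]
```

```bash

python3 -m jog '[0.001,0,0,0,0,0,0.8]' |grep -E "force"
python3 -c "
from h import *
st()"
python3 -m jog '[0.001,0,0,0,0,0,0.8]' |grep -E "force"
python3 -c "
from h import *
p,R=st();shot('wrist','w5');shot('scene','sc5');crop(cv2.imread('pics/sc5.png'),230,155,400,300,4.5,'c10')"
```

```text
wrist_force: [1.7, -10.9, 0.1]
t 13.35 p [0.5121 0.0363 0.0498] yaw 96.38 tilt [-0.0036  0.0008] F [  1.7 -10.9   0.1] w 0.0082 sk [-0.0616 -0.0332] j7 [-32. -22.  19.]
wrist_force: [1.9, -13.8, 0.5]
t 13.45 p [0.5122 0.0363 0.0498] yaw 96.34 tilt [-0.0048  0.0013] F [  1.9 -13.8   0.5] w 0.0083 sk [-0.0615 -0.0332] j7 [-32. -22.  19.]
```

View pics/w5.png

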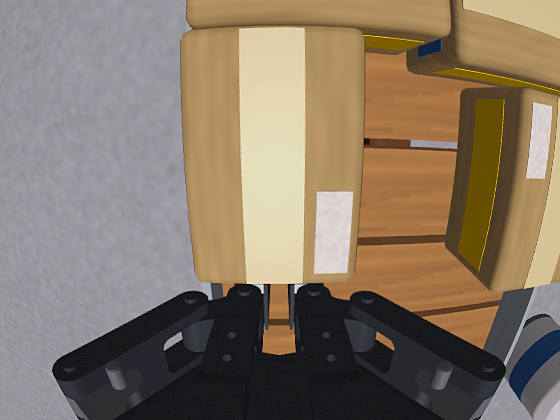

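View pics/c10.png

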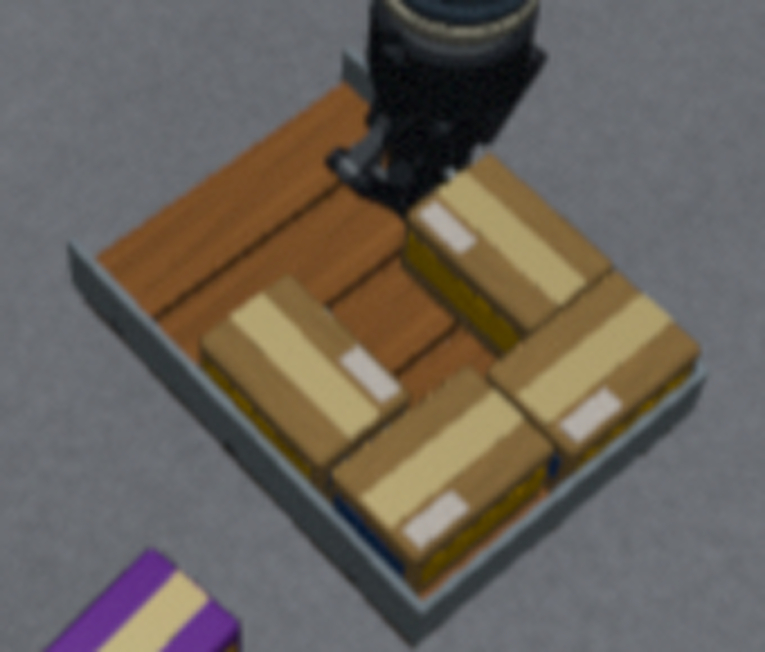

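```bash

python3 -m jog '[-0.01,0,0,0,0,0,0.8,-0.02,0,0,0,0,0,0.8,0,0.025,0,0,0,0,0.8,0,0.035,0,0,0,0,0.8,0,0.035,0,0,0,0,0.8,0,0.025,0,0,0,0,0.8,0,0.003,0,0,0,0,0.8,0,0,0,0,0,0,0.8]' |grep -E "force"
python3 -c "
from h import *
p,R=st();shot('wrist','w6');np.savez('w6',p=p,R=R)"
```

```text
wrist_force: [-1.3, -0.1, -0.4]
t 14.35 p [0.6365 0.0253 0.0489] yaw 96.54 tilt [ 0.0015 -0.0021] F [-1.3 -0.1 -0.4] w 0.0084 sk [ 0.0608 -0.0581] j7 [-26. -24.  21.]
```

View pics/w6.png

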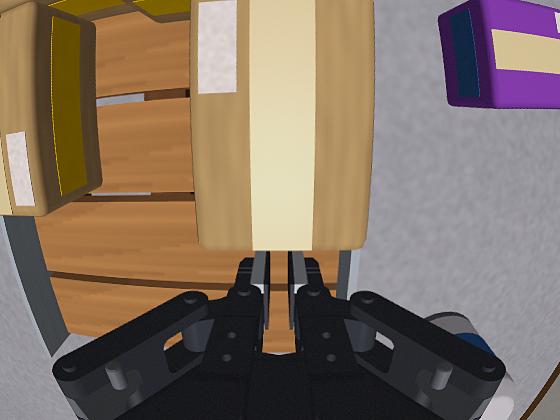

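```bash

python3 -m jog '[0.005,0,0,0,0,0,0.8,0.003,0,0,0,0,0,0.8,0.002,0,0,0,0,0,0.8,0.002,0,0,0,0,0,0.8,0.002,0,0,0,0,0,0.8,0.002,0,0,0,0,0,0.8,0.001,0,0,0,0,0,0.8]' |grep -E "force"
python3 -m jog '[0.002,0,0,0,0,0,0.8,0.001,0,0,0,0,0,0.8,0.001,0,0,0,0,0,0.8]' |grep -E "force"
python3 -c "
from h import *
st()"
```

```text
wrist_force: [-0.3, -4.4, -0.1]
wrist_force: [0.8, -5.8, -0.3]
t 15.4 p [0.6352 0.0433 0.0499] yaw 96.41 tilt [-0.002   0.0006] F [ 0.8 -5.8 -0.3] w 0.0087 sk [ 0.0616 -0.0401] j7 [-28. -24.  19.]
```

```bash

python3 -m jog '[0.001,0,0,0,0,0,0.8,0.001,0,0,0,0,0,0.8]' |grep -E "force"
python3 -m jog '[0.001,0,0,0,0,0,0.8,0.001,0,0,0,0,0,0.8]' |grep -E "force"
python3 -c "
from h import *
st()"
python3 -m jog '[0.001,0,0,0,0,0,0.8,0.001,0,0,0,0,0,0.8]' |grep -E "force"
python3 -c "
from h import *
st()"
```

```text
wrist_force: [0.3, -5.5, 0.4]
wrist_force: [1.5, -5.9, 1.2]
t 15.8 p [0.6347 0.0472 0.0499] yaw 96.41 tilt [-0.002   0.0005] F [ 1.5 -5.9  1.2] w 0.0087 sk [ 0.0615 -0.0362] j7 [-28. -24.  19.]
wrist_force: [-0.2, -5.3, 0.4]
t 16.0 p [0.6345 0.0491 0.0499] yaw 96.41 tilt [-0.0021  0.0005] F [-0.2 -5.3  0.4] w 0.0085 sk [ 0.0615 -0.0343] j7 [-28. -24.  18.]
```

```bash

python3 -m jog '[0.001,0,0,0,0,0,0.8]' |grep -E "force"
python3 -c "
from h import *
st()"
python3 -m jog '[0.001,0,0,0,0,0,0.8]' |grep -E "force"
python3 -c "
from h import *
st()"
python3 -m jog '[0.001,0,0,0,0,0,0.8]' |grep -E "force"
python3 -c "
from h import *
st()"

```

```text
wrist_force: [0.9, -5.4, 0.3]
t 16.1 p [0.6344 0.0501 0.05  ] yaw 96.41 tilt [-0.0021  0.0005] F [ 0.9 -5.4  0.3] w 0.0089 sk [ 0.0615 -0.0333] j7 [-28. -24.  18.]
wrist_force: [1.0, -8.0, -0.1]
t 16.2 p [0.6343 0.0507 0.05  ] yaw 96.41 tilt [-0.0027  0.0006] F [ 1.  -8.  -0.1] w 0.0087 sk [ 0.0615 -0.0326] j7 [-28. -23.  18.]
wrist_force: [1.1, -9.4, -0.2]
t 16.3 p [0.6343 0.0507 0.05  ] yaw 96.38 tilt [-0.004   0.0007] F [ 1.1 -9.4 -0.2] w 0.0086 sk [ 0.0615 -0.0327] j7 [-28. -23.  18.]
```

```bash

python3 -m jog '[0.001,0,0,0,0,0,0.8,-0.01,0,0,0,0,0,0.8,-0.02,0,0,0,0,0,0.8,-0.02,0,-0.02,0,0,0,0.8,0,0,-0.04,0,0,0,0.3,0,0,-0.04,0,0,8,-0.3,0,0,-0.03,0,0,8.5,-1,0,0,-0.01,0,0,8.5,-1,0,0,0,0,0,8.5,-1,0,0,0,0,0,8.5,-1]' |grep -E "force"
python3 -c "
from h import *
go(.490,-.372,.19,-6.5)"
```

```text
wrist_force: [-1.0, -0.2, -0.1]
t 17.3 p [0.6395 0.0069 0.1903] yaw 54.21 tilt [ 0.0026 -0.0012] F [-1.  -0.2 -0.1] w 0.0853 sk [ 0.0617 -0.0768] j7 [-35. -24. -19.]
tool shift [-0.3948  0.1003 -0.0009]
rz tool 60.71407922842903
```

```bash

python3 -m jog '[0,0,0,0,0,8.5,-1,0,0,0,0,0,8.5,-1,0,0,0,0,0,8.5,-1,0,0,0,0,0,8.5,-1,0,0,0,0,0,8.5,-1,0,0,0,0,0,8.5,-1,0,0,0,0,0,8.2,-1,-0.008,0.03,0,0,0,0,-1,-0.01,0.04,0,0,0,0,-1,-0.01,0.04,0,0,0,0,-1]' |grep -E "force"
python3 -m jog '[-0.01,0.04,0,0,0,0,-1,-0.01,0.04,0,0,0,0,-1,-0.01,0.04,0,0,0,0,-1,-0.01,0.04,0,0,0,0,-1,-0.01,0.04,0,0,0,0,-1,-0.01,0.04,0,0,0,0,-1,-0.01,0.03,0,0,0,0,-1,-0.008,0.013,0,0,0,0,-1,0,0,0,0,0,0,-1,0,0,0,0,0,0,-1]' |grep -E "force"
python3 -c "
from h import *
p,R=st();shot('wrist','w7');np.savez('w7',p=p,R=R)"
```

```text
wrist_force: [0.3, -0.9, -0.2]
wrist_force: [0.6, -0.1, -0.1]
t 19.3 p [ 0.5026 -0.3757  0.1893] yaw -4.62 tilt [ 0.0004 -0.0025] F [ 0.6 -0.1 -0.1] w 0.085 sk [-0.1176 -0.4414] j7 [ -5. -32. -33.]
```

View pics/w7.png

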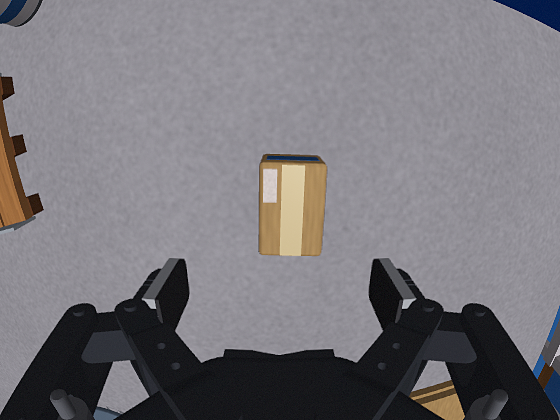

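Carton N's top corners are at about (261,161), (326,163), (323,255) and (260,254). It is brown, tape up, and its white label is at (270,186).

```bash

python3 -c "
from h import *
d=np.load('w7.npz');P=wonz([(261,161),(326,163),(323,255),(260,254)],.055,d['p'],d['R'])
print(P[:,:2].round(4).tolist(),P.mean(0).round(4))
for i,j in ((0,1),(3,2),(3,0),(2,1)): e=P[j]-P[i];print(np.linalg.norm(e).round(4),np.degrees(np.arctan2(e[1],e[0])).round(1))
x,y=P.mean(0)[:2];go(x,y,.03,-6.5)
"
```

```text
[[0.5314, -0.3636], [0.5253, -0.4196], [0.4378, -0.4136], [0.4438, -0.3542]] [ 0.4846 -0.3877  0.055 ]
0.0563 -96.1
0.0597 -95.8
0.0881 -6.1
0.0878 -3.9
t 19.35 p [ 0.5031 -0.3752  0.1892] yaw -4.53 tilt [ 0.0003 -0.0024] F [-0.6 -0.1  0.2] w 0.0855 sk [-0.1171 -0.441 ] j7 [ -5. -32. -33.]
tool shift [-0.0175  0.0143  0.1592]
rz tool 1.9687143626291004
```

```bash

python3 -m jog '[-0.009,0.007,0.02,0,0,1.2,-1,-0.0095,0.007,0.03,0,0,0,-1,0,0,0.035,0,0,0,-1,0,0,0.04,0,0,0,-1,0,0,0.025,0,0,0,-1,0,0,0.011,0,0,0,-1,0,0,0,0,0,0,0.6,0,0,0,0,0,0,0.6,0,0,0,0,0,0,0.6,0,0,0,0,0,0,0.6]' 35|grep -E "force"
python3 -c "
from h import *
st()"
python3 -m jog '[0,0,0,0,0,0,0.6,0,0,-0.015,0,0,0,0.6,0,0,-0.03,0,0,-4,0.6,0,0,-0.03,0,0,-8,0.6,0,0,-0.03,0,0,-8.5,0.6,0,0,-0.02,0,0,-8.5,0.6,0,0,0,0,0,-8.5,0.6,0,0,0,0,0,-8.5,0.6,0,0,0,0,0,-8.5,0.6,0,0,0,0,0,-8.5,0.6]' |grep -E "force"
python3 -c "
from h import *
go(*skw(0,-.08),.14,96.3)"
```

```text
wrist_force: [2.1, 1.4, 1.6]
t 20.35 p [ 0.4828 -0.3899  0.03  ] yaw -5.89 tilt [0.0024 0.0001] F [2.1 1.4 1.6] w 0.0592 sk [-0.1389 -0.4532] j7 [  3. -43. -23.]
wrist_force: [-0.1, 0.1, -4.1]
t 21.35 p [ 0.4805 -0.3905  0.1542] yaw 57.35 tilt [-0.0013 -0.0002] F [-0.1  0.1 -4.1] w 0.059 sk [-0.1413 -0.4536] j7 [  7. -22.  23.]
tool shift [ 0.3789 -0.1263  0.0137]
rz tool -38.95326861045274
```

```bash

python3 -m jog '[0,0,0,0,0,-8,0.6,0,0,0,0,0,-8,0.6,0,0,0,0,0,-8,0.6,0,0,0,0,0,-8,0.6,0,0,0,0,0,-7,0.6,0.02,0.007,0,0,0,0,0.6,0.034,0.013,0,0,0,0,0.6,0.034,0.013,0,0,0,0,0.6,0.034,0.013,0,0,0,0,0.6,0.034,0.013,0,0,0,0,0.6]' |grep -E "force"
python3 -m jog '[0.034,0.013,0,0,0,0,0.6,0.034,0.013,0,0,0,0,0.6,0.034,0.013,0,0,0,0,0.6,0.034,0.013,0,0,0,0,0.6,0.034,0.013,0,0,0,0,0.6,0.034,0.011,0,0,0,0,0.6,0.01,0.004,0,0,0,0,0.6,0,0,0,0,0,0,0.6,0,0,0,0,0,0,0.6]' |grep -E "force"
python3 -c "
from h import *
p,R=st();shot('wrist','w8');np.savez('w8',p=p,R=R);go(*skw(0,-.08),.068,96.3)"
```

```text
wrist_force: [-0.0, -0.9, -3.9]
wrist_force: [-0.1, -0.6, -4.5]
t 23.25 p [ 0.5802 -0.0094  0.1539] yaw 95.96 tilt [-0.0018 -0.0005] F [-0.1 -0.6 -4.5] w 0.0593 sk [ 0.0009 -0.0863] j7 [-23. -13.  15.]
t 23.3 p [ 0.5801 -0.01    0.1539] yaw 95.89 tilt [-0.0017 -0.0005] F [ 0.  -0.2 -3.9] w 0.0592 sk [ 0.0008 -0.0868] j7 [-23. -13.  15.]
tool shift [ 0.007  -0.0008  0.0859]
rz tool -0.40960589362927635
```

View pics/w8.png

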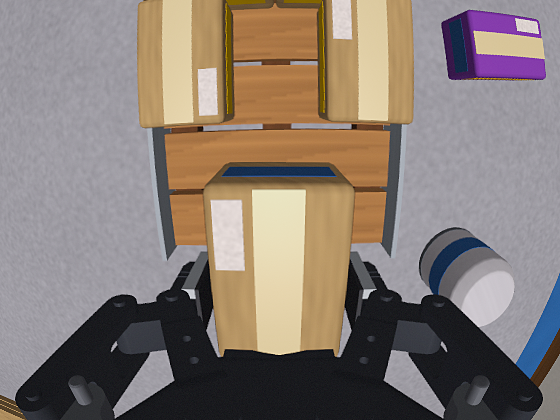

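```bash

python3 -c "
from h import *
im=cv2.imread('pics/w8.png');crop(im,195,0,355,130,4.8,'c11')"
```

```text
(no output)
```

View pics/c11.png

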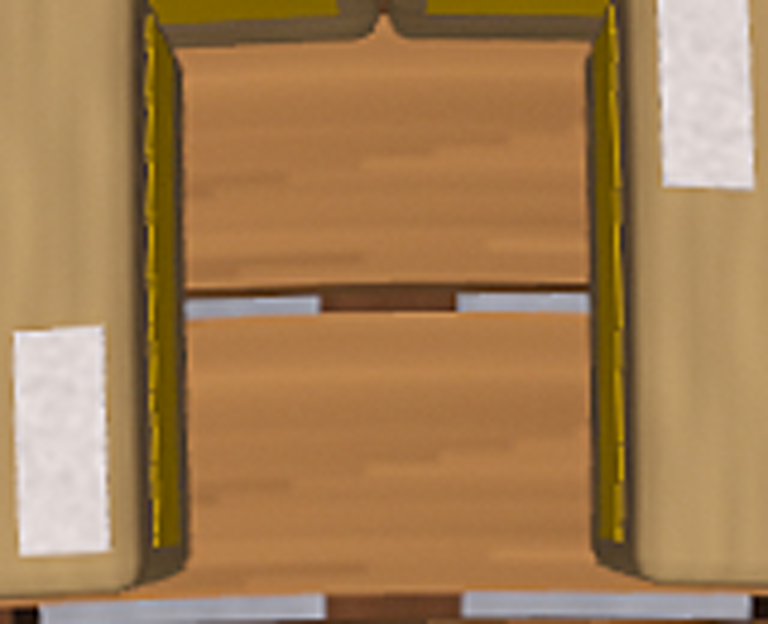

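```bash

python3 -c "
from h import *
d=np.load('w8.npz')
for u,v in ((185,150),(188,450),(588,150),(592,450),(180,40),(380,35),(600,40)):
  P=wonz([uc(u,v,195,0,4.8)],.036,d['p'],d['R'])[0];print((u,v),P.round(4),(wsk(P)*1e3).round(1))
# held carton: front bottom/top
print('tape of held carton centre', wonz([(278,200)],.1539+.025,d['p'],d['R']))
"
```

```text
(185, 150) [0.529 0.123 0.036] [-35.   51.1]
(188, 450) [0.5348 0.0718 0.036 ] [-35.   -0.5]
(588, 150) [0.5949 0.1296 0.036 ] [31.3 50.2]
(592, 450) [0.601  0.0786 0.036 ] [31.5 -1.2]
(180, 40) [0.5259 0.1427 0.036 ] [-35.8  71. ]
(380, 35) [0.5588 0.146  0.036 ] [-2.7 70.6]
(600, 40) [0.595  0.1497 0.036 ] [33.6 70.1]
tape of held carton centre [[0.57487111 0.02962852 0.1789    ]]
```

```bash

python3 -m jog '[0.004,-0.001,0.015,0,0,-0.4,0.6,0.003,-0.0008,0.025,0,0,0,0.6,0,0,0.025,0,0,0,0.6,0,0,0.012,0,0,0,0.6,0,0,0.006,0,0,0,0.6,0,0,0.002,0,0,0,0.6,0,0,0,0,0,0,0.6]' |grep -E "force"
python3 -c "
from h import *
st()"
```

```text
wrist_force: [0.9, -0.1, -4.3]
t 24.0 p [ 0.5788 -0.0011  0.0695] yaw 96.43 tilt [-0.0002  0.0013] F [ 0.9 -0.1 -4.3] w 0.0593 sk [ 0.0005 -0.0779] j7 [-21. -17.  18.]
```

```bash

python3 -m jog '[0,-0.0012,0.001,0,0,0,0.6,0,0,0.001,0,0,0,0.6,0,0,0.001,0,0,0,0.6,0,0,0.0005,0,0,0,0.6]' |grep -E "force"
python3 -c "
from h import *
st()"
```

```text
wrist_force: [-1.8, 0.2, 3.0]
t 24.4 p [ 0.5773 -0.0006  0.066 ] yaw 96.48 tilt [0.0003 0.0005] F [-1.8  0.2  3. ] w 0.0592 sk [-0.001  -0.0771] j7 [-21. -17.  18.]
```

Touched down with a light contact force. I'll release, back off behind the carton and look.

```bash

python3 -m jog '[0,0,0,0,0,0,0.2,0,0,0,0,0,0,-0.7,0,0,0,0,0,0,-0.7,0,0,0,0,0,0,-0.7,0,0,-0.02,0,0,0,-0.7,0,0,-0.04,0,0,0,-0.7,-0.02,0,-0.03,0,0,0,-0.7,-0.04,0,0,0,0,0,0.8,-0.02,0,0,0,0,0,0.8,0,0,0,0,0,0,0.8]' |grep -E "force"
python3 -c "
from h import *
p,R=st();shot('wrist','w9');np.savez('w9',p=p,R=R);go(*skw(-.001,-.155),.05,96.4)"
```

```text
wrist_force: [-0.0, -0.6, -0.5]
t 25.4 p [ 0.5861 -0.0846  0.1561] yaw 96.12 tilt [-0.0023  0.0015] F [-0.  -0.6 -0.5] w 0.0295 sk [-0.0017 -0.1616] j7 [-16. -14.  23.]
t 25.45 p [ 0.586  -0.0819  0.1555] yaw 96.28 tilt [-0.0004  0.0006] F [-0.   0.2 -0.6] w 0.0217 sk [-0.0015 -0.1589] j7 [-16. -14.  23.]
tool shift [0.004  0.0004 0.1055]
rz tool -0.11821625708233796
```

View pics/w9.png

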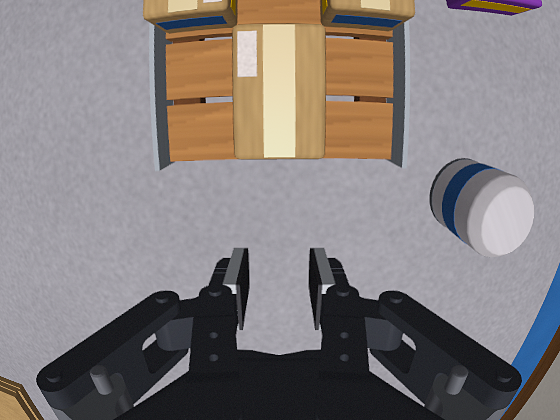

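```bash

python3 -m jog '[0,0.0005,0.02,0,0,-0.1,0.8,0,0,0.035,0,0,0,0.8,0,0,0.03,0,0,0,0.8,0,0,0.015,0,0,0,0.8,0,0,0.006,0,0,0,0.8,0.008,0,0,0,0,0,0.8,0.006,0,0,0,0,0,0.8,0,0,0,0,0,0,0.8]' |grep -E "force"
python3 -c "
from h import *
st()"
python3 -m jog '[0.003,0,0,0,0,0,0.8,0.003,0,0,0,0,0,0.8,0.003,0,0,0,0,0,0.8,0.004,0,0,0,0,0,0.8,0.005,0,0,0,0,0,0.8,0.005,0,0,0,0,0,0.8,0.005,0,0,0,0,0,0.8]' |grep -E "force"
python3 -c "
from h import *
p,R=st();shot('wrist','w10')"
```

```text
wrist_force: [0.3, -0.7, -0.2]
t 26.25 p [ 0.5859 -0.0642  0.0505] yaw 96.72 tilt [0.0009 0.0024] F [ 0.3 -0.7 -0.2] w 0.0085 sk [ 0.0004 -0.1414] j7 [-15. -19.  26.]
wrist_force: [1.5, -4.5, 2.2]
t 26.95 p [ 0.5821 -0.039   0.0497] yaw 96.53 tilt [-0.0012  0.001 ] F [ 1.5 -4.5  2.2] w 0.0084 sk [-0.0005 -0.1159] j7 [-18. -19.  23.]
```

View pics/w10.png

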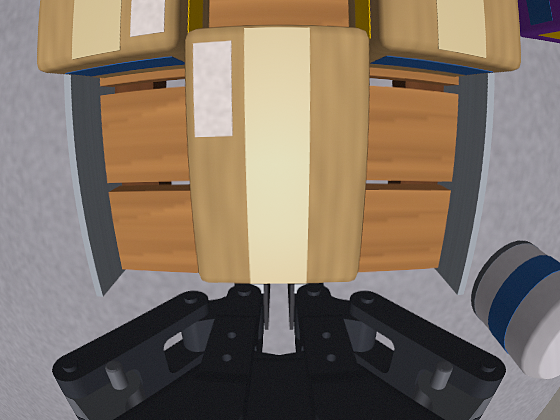

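```bash

python3 -m jog '[0.004,0,0,0,0,0,0.8,0.004,0,0,0,0,0,0.8,0.004,0,0,0,0,0,0.8,0.004,0,0,0,0,0,0.8,0.004,0,0,0,0,0,0.8]' |grep -E "force"
python3 -m jog '[0.004,0,0,0,0,0,0.8,0.004,0,0,0,0,0,0.8,0.004,0,0,0,0,0,0.8,0.004,0,0,0,0,0,0.8,0.004,0,0,0,0,0,0.8]' |grep -E "force"
python3 -c "
from h import *
p,R=st();shot('wrist','w11')"
```

```text
wrist_force: [0.7, -4.5, 3.3]
wrist_force: [1.0, -5.8, 2.9]
t 28.0 p [0.5774 0.0007 0.0496] yaw 96.54 tilt [-0.0009  0.0007] F [ 1.  -5.8  2.9] w 0.0085 sk [-0.0007 -0.0759] j7 [-22. -19.  19.]
```

View pics/w11.png

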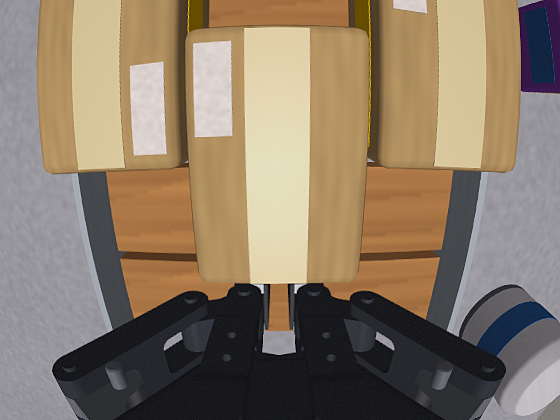

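```bash

python3 -m jog '[0.004,0,0,0,0,0,0.8,0.004,0,0,0,0,0,0.8,0.004,0,0,0,0,0,0.8,0.004,0,0,0,0,0,0.8]' |grep -E "force"
python3 -m jog '[0.004,0,0,0,0,0,0.8,0.004,0,0,0,0,0,0.8,0.004,0,0,0,0,0,0.8,0.004,0,0,0,0,0,0.8,0.002,0,0,0,0,0,0.8]' |grep -E "force"
python3 -c "
from h import *
p,R=st()"
python3 -m jog '[0.002,0,0,0,0,0,0.8,0.001,0,0,0,0,0,0.8,0.001,0,0,0,0,0,0.8]' |grep -E "force"
python3 -c "
from h import *
p,R=st()"
```

```text
wrist_force: [0.7, -5.5, 3.6]
wrist_force: [0.6, -5.2, 3.8]
t 28.95 p [0.5735 0.0346 0.0496] yaw 96.55 tilt [-0.0007  0.0006] F [ 0.6 -5.2  3.8] w 0.0083 sk [-0.0007 -0.0418] j7 [-25. -19.  16.]
wrist_force: [0.5, -5.9, 4.0]
t 29.25 p [0.5731 0.0382 0.0496] yaw 96.53 tilt [-0.0009  0.0006] F [ 0.5 -5.9  4. ] w 0.0087 sk [-0.0008 -0.0381] j7 [-25. -19.  16.]
```

```bash

python3 -m jog '[0.001,0,0,0,0,0,0.8,0.001,0,0,0,0,0,0.8,0.001,0,0,0,0,0,0.8]' |grep -E "force"
python3 -m jog '[0.001,0,0,0,0,0,0.8]' |grep -E "force"
python3 -m jog '[0.001,0,0,0,0,0,0.8]' |grep -E "force"
python3 -c "
from h import *
p,R=st()"
python3 -m jog '[0.001,0,0,0,0,0,0.8]' |grep -E "force"
python3 -m jog '[0.001,0,0,0,0,0,0.8]' |grep -E "force"
python3 -c "
from h import *
p,R=st()"
```

```text
wrist_force: [1.1, -5.5, 4.8]
wrist_force: [0.1, -5.9, 4.2]
wrist_force: [1.2, -5.0, 4.0]
t 29.75 p [0.5724 0.0431 0.0496] yaw 96.52 tilt [-0.001   0.0005] F [ 1.2 -5.   4. ] w 0.0088 sk [-0.0008 -0.0332] j7 [-26. -19.  15.]
wrist_force: [1.1, -8.7, 3.7]
wrist_force: [1.2, -10.1, 3.3]
t 29.95 p [0.5724 0.0434 0.0497] yaw 96.48 tilt [-0.0031  0.0009] F [  1.2 -10.1   3.3] w 0.0086 sk [-0.0008 -0.0329] j7 [-26. -19.  15.]
```

```bash

python3 -m jog '[0.001,0,0,0,0,0,0.8,-0.005,0,0,0,0,0,0.8,-0.02,0,0,0,0,0,0.8,-0.01,0,-0.03,0,0,0,0.8,0,0,-0.05,0,0,0,0.8,0.02,0,-0.05,0,0,0,0.8,0.02,0,-0.02,0,0,0,0.8,0,0,0,0,0,0,0.8,0,0,0,0,0,0,0.8]' |grep -E "force"
python3 -c "
from h import *
p,R=st();shot('wrist','w12');np.savez('w12',p=p,R=R);a=shot('scene','sc12');b=shot('side','sd12');crop(a,230,155,400,300,4.5,'c12');crop(b,190,170,320,270,6,'c13')"
```

```text
wrist_force: [0.9, -0.4, -0.5]
t 30.85 p [0.5704 0.0522 0.1949] yaw 96.73 tilt [ 0.0012 -0.0018] F [ 0.9 -0.4 -0.5] w 0.0086 sk [-0.0018 -0.024 ] j7 [-31. -11.   8.]
```

View pics/w12.png

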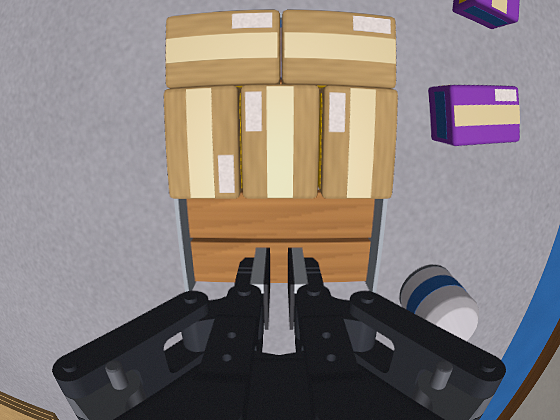

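View pics/c12.png

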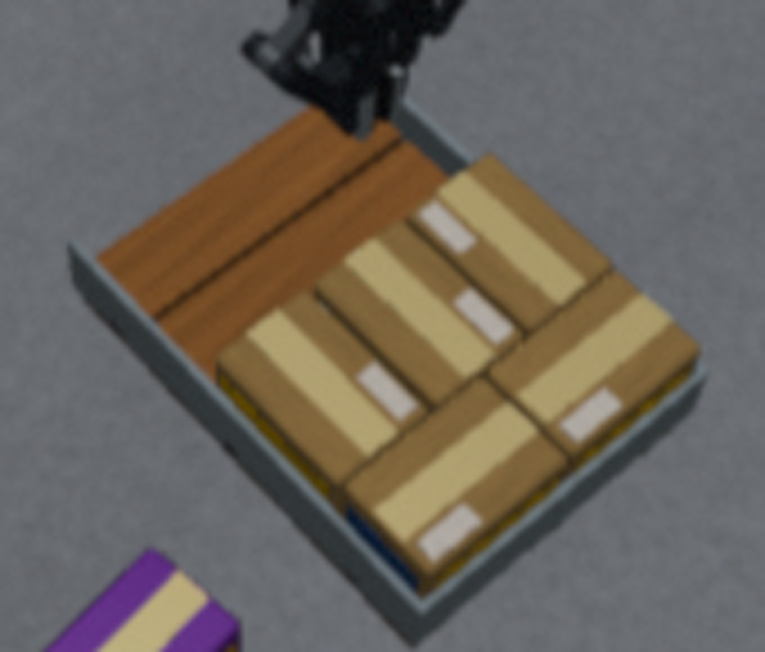

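View pics/c13.png

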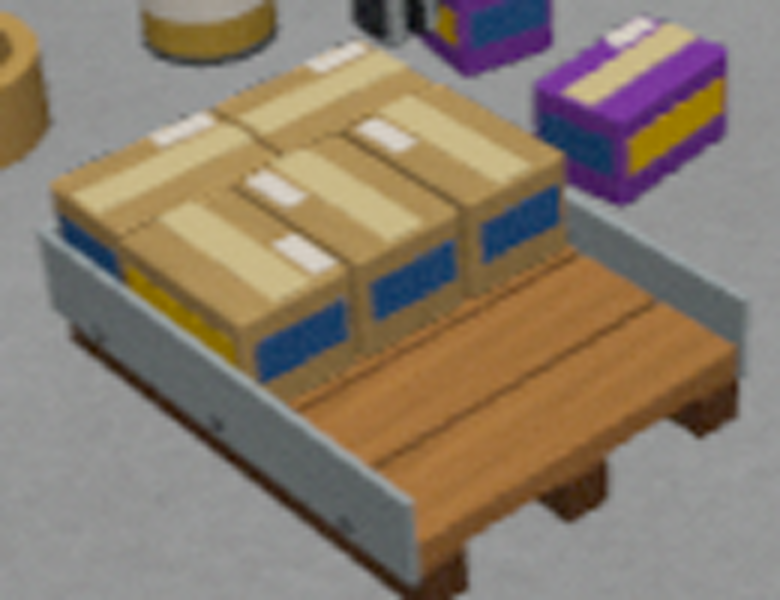

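```bash

python3 -c "
from h import *
im=cv2.imread('pics/w12.png');crop(im,155,0,405,205,3.1,'c14')"
```

```text
(no output)
```

View pics/c14.png

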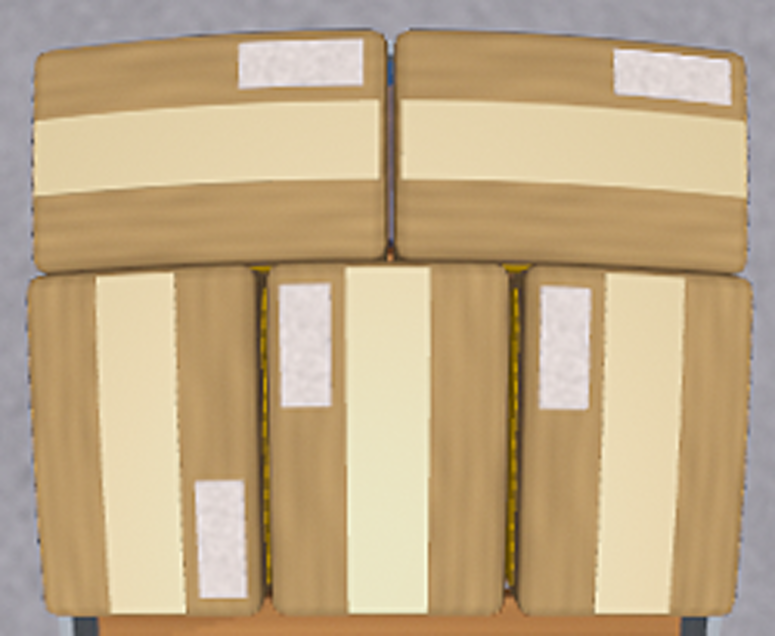

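```bash

python3 -c "
from h import *
d=np.load('w12.npz')
for n,u,v in (('Dback',60,47),('Dback',350,33),('Eback',430,33),('Eback',720,48),('L rear',130,614),('M rear',388,614),('C rear',620,614),('seamL',150,272),('seamM',390,265),('seamR',640,272)):
  P=wonz([uc(u,v,155,0,3.1)],.091,d['p'],d['R'])[0];print(n,(wsk(P)*1e3).round(1))
for n,u,v in (('rim open L',0,0),):pass
b=cv2.imread('pics/sc12.png');crop(b,170,0,490,420,1.4,'c15')
"
```

```text
Dback [-84.8 127.2]
Dback [-12.1 126. ]
Eback [  7.2 126.1]
Eback [ 80.  127.9]
L rear [-69.2 -20.4]
M rear [ -2.2 -20.2]
C rear [ 57.8 -19.8]
seamL [-60.7  66.5]
seamM [-2.2 66.9]
seamR [59.  67.4]
```

View pics/c15.png

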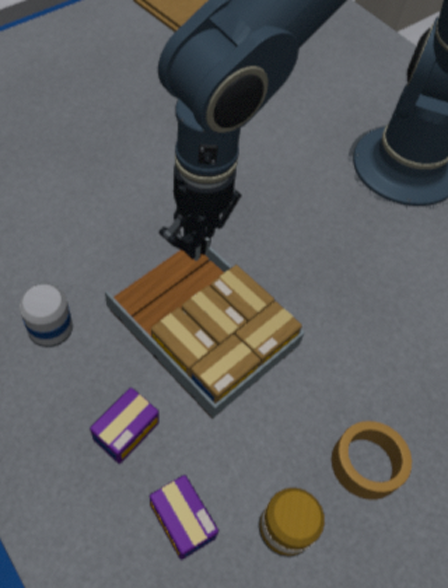

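```bash
python3 -c "
from plant import close_job
print(close_job())"
```

```text
the job is handed in; nothing more can be done
None
```

The job is handed in at about 31 s of the 72 s allowed. Both bench cartons are on the skid, tape side up, and all five look fully home.

**What I did**
- I set the first carton down at the -x rim, clear of the others. I then slid it in with nearly closed fingers, which pushed carton_d against the back rim.
- I pushed carton_c by its end, which pushed carton_e home as well.
- I set the second carton down in the middle lane and slid it into the gap between the other two.

**Forces:** Every push was stopped by force when the carton quit moving. The highest reading I took was about 14 N.

**Last checks**
- **Front row:** the three pushes stopped at nearly the same depth (-33.2, -32.7 and -32.9 mm at the tool). In the wrist camera, the near ends of the three cartons lie at y = -20.4, -20.2 and -19.8 mm; they should be at -20.
- **Back row:** no gap shows between the two rows. The back-row edges measure 126 to 128 mm against the rim at 130, which I put down to the rounded top edges. I did not see the contact with the back rim directly; I infer it from the force stops.
- **Side gaps:** small gaps of a few mm remain between the front cartons, because 180 mm of carton sits in 186 mm between the rims.
- **Bystanders:** the two oil filters, the tape roll and the purple look-alikes appear unmoved in the last scene picture.
- **Disagreement:** the cameras differed by about 1 mm on the skid's x position. The first carton's touch on the side rim settled it.

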